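# Lay out the pill-filling place beside the drawer

## Task

Lay out the things from the drawer around the counting tray, ready for filling, left and right as the robot sees them (it looks along +x): stand the green bottle left of the tray, level with the middle of its left side, and the pillbox right of it, level with the middle of its right side and with its long side parallel to that edge. Set the bottle's loose cap behind the pillbox (beyond its far short end), in line with it, and leave the funnel standing upright in the bottle's mouth, seated on its collar. Leave a gap of about 3 cm between each pair of neighbours, everything upright on the worktop, and leave the steel cup and the tablet splitter undisturbed in the drawer.

Things in the scene. Friction and masses are not known exactly. Their poses are not given: they have to be found in the camera images.
- tray: Cream melamine counting tray, fixed on the worktop: 130 (its x) x 100 (its y) x 12 mm high, walls 5 mm. Origin: centre of its underside, at worktop height. Its x axis points away from the robot (within 0.2 rad), its y axis to the left; a small pouring lip sticks out 23 mm from its near (-x) side, off-centre towards +y.
- bottle: Dark green opaque glass tablet bottle, open, upright in the drawer: body 48 mm diameter up to 45 mm, shoulder to 55 mm, neck 36 mm outside and 28 mm inside diameter, total height 70 mm, hollow. Origin: centre of its underside, z up. About 0.12 kg; best gripped on its body or neck.
- funnel: White pill funnel, 30 g, upright in the stand's ring. Origin: centre of the spout's lower end, z up. Spout 18 mm diameter (14 at the tip), 25 mm long; flat collar 38 mm diameter, 4 mm thick, its underside 25 mm above the origin, rests on the ring or a bottle's mouth; then a cone and a vertical rim band, 54 mm diameter, from 46 to 62 mm (the top). Grip it across the rim band.
- pillbox: Chrome pillbox with rounded corners, closed, lying flat in the drawer: 56 (its x) x 40 (its y) x 24 mm high. Origin: centre of its underside, z up. About 70 g.
- cap: Loose white plastic screw cap, a disc 40 mm in diameter and 16 mm high with a thin grey band round its lower edge, lying flat in the drawer. Origin: centre of its underside, z up. 20 g.
- stand: Small steel funnel stand, fixed in the drawer: base 56 x 56 mm, two thin posts and a ring of 44 mm outside and 28 mm inside diameter whose top is 40 mm above the origin (centre of its underside). The funnel's origin stands 15 mm above the stand's origin.
- drawer: Grey powder-coated drawer lifted out onto the worktop, fixed, left or right of the tray: 240 (its x) x 360 (its y) mm, walls 5 mm thick, 35 mm high; front panel (towards the robot) 45 mm high with a bar handle. Origin: centre of its underside, at worktop height; inner floor 5 mm above it. The six things in it stand in two rows of three along y (rows 92 mm, neighbours 108 mm apart), in any order.
- dosecup: Small open steel dosing cup, 38 mm diameter at the rim, 36 mm high, in the drawer; to be left alone. Origin: centre of its underside.
- splitter: White plastic tablet splitter, base 50 x 36 x 16 mm with two dark grooves, its lid standing open at one end to 43 mm height, in the drawer; to be left alone. Origin: centre of its underside.
Not all that is in view belongs to the job. What is meant by the pillbox is not blue, and is the smaller of those in its own colour. What is shaped like the funnel but yellow is not meant.

How it is judged:
At the end, for the whole second after the job is handed in: All at rest on the worktop, within 0.1 rad of upright: gaps tray-bottle, tray-pillbox, pillbox-cap 30 +/- 15 mm, each within 15 mm of the stated middle line; pillbox within 0.2 rad of the tray's x; funnel within 8 mm of the bottle's axis, its collar on the mouth (+/- 4 mm) (x of bottle in the frame of tray between -0.015 and 0.015 m and y of bottle in the frame of tray between 0.089 and 0.119 m and horizontal distance between funnel and bottle below 0.008 m and z of funnel in the frame of bottle between 0.041 and 0.049 m and x of pillbox in the frame of tray between -0.015 and 0.015 m and y of pillbox in the frame of tray between -0.115 and -0.085 m and angle between the x axis of pillbox and the x axis of tray, either way round below 0.2 rad and x of cap in the frame of tray above 0.04 m and (x of cap in the frame of pillbox between 0.063 and 0.093 m or x of cap in the frame of pillbox between -0.093 and -0.063 m) and y of cap in the frame of pillbox between -0.015 and 0.015 m and angle between each of bottle, funnel, pillbox, cap's own z axis and vertical below 0.1 rad and linear speed of each of bottle, funnel, pillbox, cap below 0.02 m/s and angular speed of each of bottle, funnel, pillbox, cap below 0.3 rad/s and height (world z) of each of bottle, pillbox, cap below 0.005 m); the robot touches nothing.
It fails at once if the steel dosing cup is moved by more than 20 mm (distance of dosecup from where it was at the start of the episode above 0.02 m).
It fails at once if the tablet splitter is moved by more than 20 mm (distance of splitter from where it was at the start of the episode above 0.02 m).
It also fails if it takes over 128 s, if anything falls off the work surface, if the arm or the gripper's body presses on something with over 40 N, if the wrist force passes 120 N, or if a joint passes its speed limit or range.

## Robot

A 6-joint arm with a two-finger parallel gripper is mounted at the origin on the work surface. World frame = base frame: x ahead of the robot, y to its left, z up, the work surface at z = 0. Lengths are in m, angles in rad, forces in N, time in s.
With the tool pointing down it reaches from about 0.35 to 0.925 m from the base axis. Payload 6.4 kg.
Tool frame: the origin (TCP) lies between the finger pads; the fingertips stand 14 mm ahead of it and the grasp point (between the pads) lies 5 mm behind it (env.nose_length is the distance from the TCP to the fingertips, in m); z points along the fingers, y is the line along which they close (so a half turn about z gives the same grasp; the last joint's range is limited). The gripper opens to 94 mm and grips with 3 to 60 N. Pads are 16 mm wide; open, the fingers measure 119 mm over their backs; the gripper's body (75 mm by 177 mm) begins 78 mm behind the grasp point.
Start: joints at [-1.306, 0.245, 1.558, -0, 1.339, -0.174], TCP at [0.276, -0.588, 0.219] pointing down, gripper open.
Joint ranges: [-3.13, 3.13], [-1.02, 2.26], [0.13, 2.54], [-0.95, 4.09], [0.21, 2.88], [-2.74, 2.74]. Speed limits (rad/s): [2.57, 2.57, 3.14, 3.14, 3.14, 3.14].

## Interface

Orientations are given as a unit quaternion [x, y, z, w].
In Python, from cell import env, eyes gives the robot as it stands. The module is installed in compiled form; this text tells all that it offers.
- The arm moves only by the shell command python3 -m creep 'ROWS' [FORCE]. ROWS is a JSON object whose one key "moves" holds a list of rows, each an object with "gripper": the opening, from 0 (shut) to 1 (fully open); "slide": the shift along the tool's x, y, z in units of 30 mm (1.0 is 30 mm), a list of three; "angular": the turn, a rotation vector about the tool's x, y, z in degrees, a list of three. A call has 1 to 20 rows; each row shifts and turns the commanded pose from where the row before left it, along the tool's axes as they then stand; what a row does not reach is not made up. A row lasts 1/10 s, in which the tool goes at most 50 mm and 8.59 degrees, less where a joint would pass 70% of its speed; a pose out of reach is approached as far as the arm can. A call is refused whole if a number of a shift passes 1 or a number of a turn 8.59, either way. A call with a gripper value outside its range is refused whole. The fingers move at their own pace and stop on an object; FORCE is the grip in N (left out, the last holds). Time passes only in rows, so rows that do not move let the fingers close. It gives the time, the measured TCP pose, the force, the opening and the grip force at its end, in the units of the state.
- env.read_state(): the state, without advancing time (a new reading comes with each control period).
- eyes.camera(name): name is "scene" or "top"; returns the picture (400x640x3 uint8, blue, green, red); there is no depth.
- eyes.camera_params(name): a dict with "fov_y" (degrees; the focal length in pixels is half the picture's height over the tangent of half this angle, whatever the lens; pixels are square), "cx", "cy" (the principal point, pixels), "dist" ([k1, k2, p1, p2, k3] as OpenCV has them; the pictures are not rectified), "R" (3x3) and "t" (3): a world point X has camera coordinates R X + t. Camera axes: x right, y down, z forward; pixel columns grow to the right and rows downward; lengths in m; the calibration is good to about 2 mm. A picture is of the moment at which its call begins. camera_params takes no time and is no camera call.
- env.hand_in(): hands the job in; it is judged then, once.
The state is a dict: "time_s": time; "q": joint angles; "qvel": joint speeds; "effort": joint torques, N m; "position": TCP position; "eef_rot": TCP orientation; "ft_force": force on the tool from outside, world axes, zero at the start; "torque": the same for the moment, N m; "finger_gap": opening from 0.0 (shut) to 1.0 (fully open); "finger_force": force on a finger pad.
Only numpy, scipy, OpenCV 4.12 (cv2) and the standard library are available. Lean on these libraries where they do the work, as an engineer would, in place of code of your own. Each camera call takes 0.05 s, during which the arm holds its last target. There are 200 camera calls.

## Working session

There is one attempt and no reset: what is moved stays moved. The work goes in short steps, Python scripts to look and compute and a shell command to move; the robot and the scene stay as the last step left them, time stands still between calls to the robot, and variables do not carry over. Pictures are saved under pics/ and viewed, at most 14 in all, crops included, and the job is handed in when it is done.

```bash
mkdir -p pics; cat > h.py <<'E'
import numpy as np, cv2
from cell import env, eyes
def K(n):
    p=eyes.camera_params(n); f=200/np.tan(np.radians(p["fov_y"])/2)
    return p,np.array([[f,0,p["cx"]],[0,f,p["cy"]],[0,0,1]]),np.array(p["dist"],float)
def ray(n,uv,z):
    p,k,d=K(n); R=np.array(p["R"]); t=np.array(p["t"])
    q=cv2.undistortPoints(np.array(uv,float).reshape(-1,1,2),k,d).reshape(-1,2)
    D=np.c_[q,np.ones(len(q))]@R; C=-R.T@t
    return C+D*((z-C[2])/D[:,2])[:,None]
def proj(n,X):
    p,k,d=K(n); R=np.array(p["R"]); 
    return cv2.projectPoints(np.array(X,float).reshape(-1,1,3),cv2.Rodrigues(R)[0],np.array(p["t"],float),k,d)[0].reshape(-1,2)
E
python3 - <<'E'
from h import *
for n in("top","scene"):
    cv2.imwrite(f"pics/{n}0.png",eyes.camera(n)); p=K(n); print(n,p[0],-np.array(p[0]["R"]).T@p[0]["t"])
print(env.read_state())
E
```

```text
top {'fov_y': 54.14821151291283, 'cx': 318.1708333974698, 'cy': 197.01574076461387, 'dist': array([-0.00507409,  0.        ,  0.        ,  0.        ,  0.        ]), 'R': array([[-0.01964874, -0.99936973, -0.02956482],
       [-0.99782616,  0.02146169, -0.06230854],
       [ 0.06290378,  0.02827627, -0.99761895]]), 't': array([0.13695026, 0.54749104, 1.02057046])} [0.48479404 0.09625593 1.05630271]
scene {'fov_y': 51.34773982756138, 'cx': 321.8520408337031, 'cy': 202.0291274129173, 'dist': array([-0.00752635,  0.        ,  0.        ,  0.        ,  0.        ]), 'R': array([[-0.86221623,  0.50651653,  0.00491671],
       [ 0.4217089 ,  0.72316229, -0.54698986],
       [-0.28061499, -0.46955012, -0.83712479]]), 't': array([ 0.41502689, -0.28706985,  1.41886059])} [0.87705637 0.66360627 1.02869851]
{'time_s': 0.1, 'q': array([-1.30610898e+00,  2.45733997e-01,  1.55883078e+00, -3.39688764e-05,
        1.33870885e+00, -1.74130868e-01]), 'qvel': array([ 0.00033018, -0.0011543 , -0.00302113,  0.00053602, -0.00188932,
        0.00014055]), 'effort': array([-1.05935109e-03, -4.16907513e+01, -3.15528810e+01,  6.85501867e-02,
        3.09095671e-02, -5.22530729e-05]), 'position': array([ 0.27601283, -0.58793913,  0.21849505]), 'eef_rot': array([ 9.76025031e-01,  2.17656684e-01, -5.45515330e-05, -8.38876082e-04]), 'ft_force': array([-1.0318578 , -0.38296584, -0.11839778]), 'torque': array([-0.07102961,  0.03764106,  0.04411936]), 'finger_force': 0.0, 'finger_gap': 1.0021646836824127}
```

View pics/top0.png

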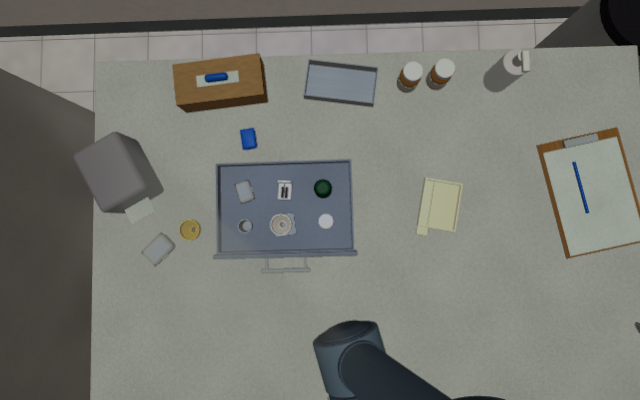

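View pics/scene0.png

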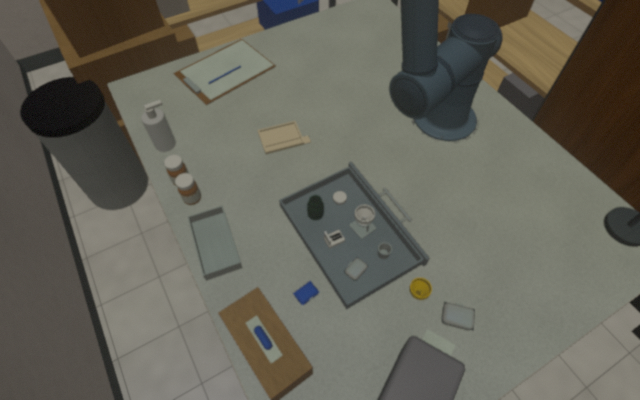

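Top view: the tray is at about (441,206) and the drawer at (285,208). In the drawer are a chrome box (245,191), splitter (284,190), bottle (322,188), steel cup (245,226), funnel on its stand (282,225) and cap (326,221). Outside it are another chrome box (158,249), a yellow funnel (190,230) and a blue box (248,139). Next I'll enlarge the candidates.

```bash
python3 - <<'E'
from h import *
a=cv2.imread("pics/top0.png")
c=cv2.resize(a[120:280,135:365],None,fx=3.4,fy=3.4,interpolation=cv2.INTER_CUBIC)
cv2.imwrite("pics/c1.png",c)
c=cv2.resize(a[165:250,400:480],None,fx=7,fy=7,interpolation=cv2.INTER_CUBIC)
cv2.imwrite("pics/c2.png",c)
E
```

```text
(no output)
```

View pics/c1.png

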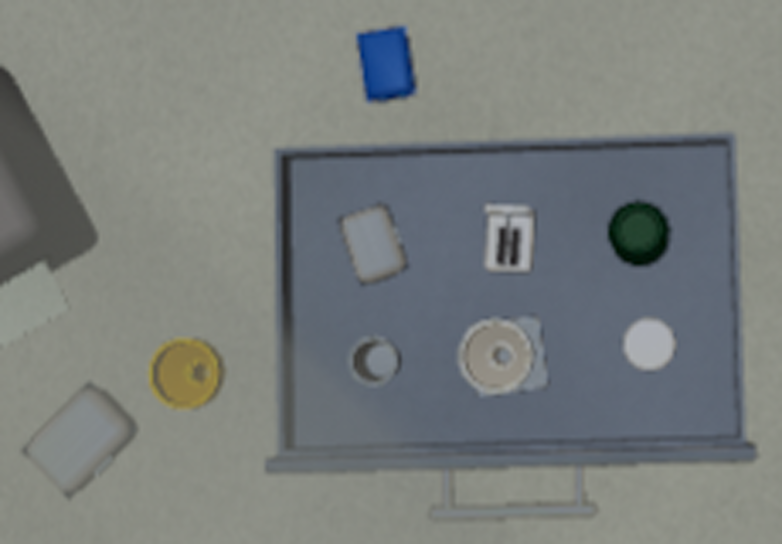

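View pics/c2.png

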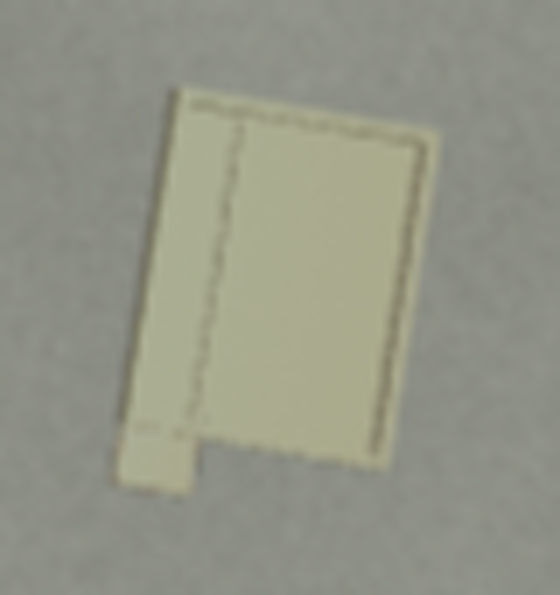

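Two chrome boxes are candidates: (245,191) in the drawer and (158,249) on the worktop. The drawer one is smaller (about 56x40 against about 75 mm), so it is the pillbox. The white funnel at (282,225) is meant, not the yellow one at (190,230). The second crop shows the tray with its lip at lower left, which is near and +y. Next I'll measure.

```bash
python3 - <<'E'
from h import *
a=cv2.imread("pics/top0.png"); hsv=cv2.cvtColor(a,cv2.COLOR_BGR2HSV)
np.set_printoptions(precision=4,suppress=True)
tc=np.array([(178,88),(440,130),(388,468),(120,430)])/7+[400,165]
P=ray("top",tc,.012)[:,:2]; c=P.mean(0); ax=(P[0]+P[1]-P[2]-P[3]); print("tray",c,"yaw",np.arctan2(ax[1],ax[0]),np.linalg.norm(P-np.roll(P,1,0),axis=1))
def blob(m,seed,r):
    w=np.zeros(m.shape,np.uint8); cv2.circle(w,seed,r,255,-1); m=(m.astype(np.uint8)*255)&w
    cs=cv2.findContours(m,0,1)[0]; return max(cs,key=cv2.contourArea)
H,S,V=[hsv[...,i].astype(int) for i in range(3)]
for nm,m,seed,r,z in [("bottle",(H>40)&(H<90)&(S>100),(322,188),20,.05),("cap",(V>150)&(S<60),(326,221),15,.021),("funnel",(S<70)&(a[...,2]>a[...,0]),(282,225),20,.082),("cup",(V>150),(245,226),14,.041)]:
    k=blob(m,seed,r); (x,y),rad=cv2.minEnclosingCircle(k); mm=cv2.moments(k); q=(mm["m10"]/mm["m00"],mm["m01"]/mm["m00"])
    print(nm,(x,y),rad,q,ray("top",[(x,y),q],z)[:,:2],"r",np.linalg.norm(ray("top",[(x,y),(x+rad,y)],z)@np.array([[1],[0],[0]]) if 0 else np.diff(ray("top",[(x,y),(x+rad,y)],z),axis=0)))
for p in [(245,191),(238,191),(284,225),(300,205),(262,205),(293,228)]: print(p,hsv[p[1],p[0]],a[p[1],p[0]])
pc=np.array([(375,203),(408,262),(403,268),(365,284),(341,220)])/3.4+[135,120]
# pillbox via edges: rect from mask of greyish (low S vs drawer)
k=blob((S<42),(245,191),17); rc=cv2.minAreaRect(k); B=ray("top",cv2.boxPoints(rc),.029)[:,:2]
e=np.diff(np.r_[B,B[:1]],axis=0); L=np.linalg.norm(e,axis=1); i=L.argmax(); print("pill",rc,B.mean(0),L,np.degrees(np.arctan2(e[i][1],e[i][0])))
E
```

```text
tray [ 0.5231 -0.1971] yaw -0.19742252479775757 [0.132  0.0997 0.1296 0.101 ]
bottle (322.46807861328125, 188.4414825439453) 8.813116073608398 (322.44547563805105, 188.27687548337198) [[0.5702 0.1133]
 [0.5706 0.1133]] r 0.02273181779753997
cap (325.5, 220.73077392578125) 7.1801557540893555 (325.5, 220.68427230046947) [[0.4869 0.1075]
 [0.487  0.1075]] r 0.018949891373763534
funnel (280.78399658203125, 224.26400756835938) 10.2940034866333 (280.67983963344784, 224.34077892325314) [[0.4802 0.2184]
 [0.48   0.2187]] r 0.025722433935428328Traceback (most recent call last):
  File "<stdin>", line 11, in <module>
  File "<stdin>", line 8, in blob
ValueError: max() iterable argument is empty
```

```bash
python3 - <<'E'
from h import *
a=cv2.imread("pics/top0.png"); hsv=cv2.cvtColor(a,cv2.COLOR_BGR2HSV)
np.set_printoptions(precision=4,suppress=True)
S=hsv[...,1].astype(int)
for p in [(245,191),(238,191),(262,205),(284,205)]: print(p,hsv[p[1],p[0]])
w=np.zeros(S.shape,np.uint8); cv2.circle(w,(245,191),17,255,-1)
m=((S<40)*255).astype(np.uint8)&w
k=max(cv2.findContours(m,0,1)[0],key=cv2.contourArea); rc=cv2.minAreaRect(k); B=ray("top",cv2.boxPoints(rc),.025)[:,:2]
e=np.diff(np.r_[B,B[:1]],axis=0); L=np.linalg.norm(e,axis=1); i=L.argmax(); print("pill",rc,B.mean(0),L,np.degrees(np.arctan2(e[i][1],e[i][0])))
pill=B.mean(0)
C=ray("top",np.array([(278,150),(733,137),(745,445),(285,450)])/3.4+[135,120],.035); print("drawer",C)
print("cup",ray("top",[(375/3.4+135,360/3.4+120)],.041),"split",ray("top",[(508/3.4+135,240/3.4+120)],.02))
s=cv2.imread("pics/scene0.png")
pts=[(.5704,.1133,.075),(.487,.1075,.021),(.480,.2185,.082),(*pill,.029),(.5231,-.1971,.0)]
for n,im in(("scene",s),):
    im=cv2.resize(im,None,fx=3,fy=3,interpolation=cv2.INTER_CUBIC)
    for p in proj(n,pts)*3+1: cv2.circle(im,tuple(np.int32(p)),3,(0,0,255),-1)
    for r,X in((.018,pts[0]),(.02,pts[1]),(.027,pts[2])):
        t=np.linspace(0,6.3,60); q=proj(n,np.c_[X[0]+r*np.cos(t),X[1]+r*np.sin(t),0*t+X[2]])*3+1
        cv2.polylines(im,[np.int32(q)],False,(0,0,255),1)
    cv2.imwrite("pics/s1.png",im[350:950,700:1400])
E
```

```text
(245, 191) [105  25 145]
(238, 191) [105  11 137]
(262, 205) [108  51 119]
(284, 205) [108  50 117]
pill ((244.5, 191.50001525878906), (22.135944366455078, 16.4438419342041), 71.56504821777344) [0.5688 0.3212] [0.0439 0.0593 0.0437 0.0593] 18.047369695290286
drawer [[0.6424 0.3924 0.035 ]
 [0.6439 0.0382 0.035 ]
 [0.4076 0.0349 0.035 ]
 [0.4099 0.3878 0.035 ]]
cup [[0.4776 0.3163 0.041 ]] split [[0.5692 0.2153 0.02  ]]
```

View pics/s1.png

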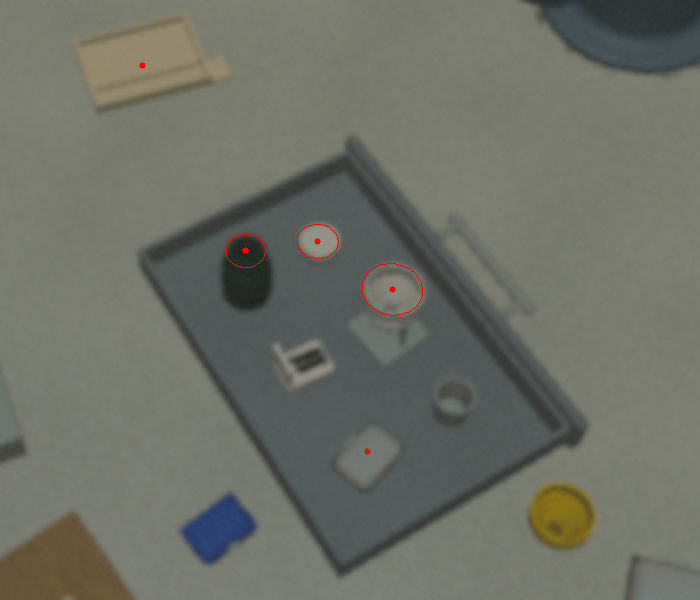

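The scene-view overlay agrees to within about 1–2 mm. The targets follow from the tray pose: centre (.523,-.197), yaw -0.197. I'll go for the pillbox first. A helper will turn goals into tool-frame units.

```bash
cat > d.py <<'E'
import sys,numpy as np
from cell import env
from scipy.spatial.transform import Rotation as R
# x y z(TCP) theta: prints turn in deg about tool z, then slide units AFTER turning
x,y,z,th=map(float,sys.argv[1:]); s=env.read_state(); r=R.from_quat(s["eef_rot"]).as_matrix()
t0=np.degrees(np.arctan2(r[1,0],r[0,0])); t=np.radians(th)
d=np.array([x,y,z])-s["position"]
print("now",s["time_s"],np.round(s["position"],4),"th",round(t0,2),"tilt",np.round(r[:2,2],4),"| turn",round((t0-th+180)%360-180,2),"slide",np.round(np.array([d[0]*np.cos(t)+d[1]*np.sin(t),d[0]*np.sin(t)-d[1]*np.cos(t),-d[2]])/.03,2),"q6",s["q"][5])
E
python3 d.py .5688 .3212 .15 20
```

```text
now 0.1 [ 0.276  -0.5879  0.2185] th 25.14 tilt [-0.0005  0.0016] | turn 5.14 slide [ 19.54 -25.14   2.28] q6 -0.17413086798656616
```

```bash
python3 -m creep '{"moves":[{"gripper":1,"slide":[0,0,0],"angular":[0,0,5.14]},{"gripper":0.65,"slide":[0.75,-0.97,0],"angular":[0,0,0]},{"gripper":0.65,"slide":[0.75,-0.97,0],"angular":[0,0,0]},{"gripper":0.65,"slide":[0.75,-0.97,0],"angular":[0,0,0]},{"gripper":0.65,"slide":[0.75,-0.97,0],"angular":[0,0,0]},{"gripper":0.65,"slide":[0.75,-0.97,0],"angular":[0,0,0]},{"gripper":0.65,"slide":[0.75,-0.97,0],"angular":[0,0,0]},{"gripper":0.65,"slide":[0.75,-0.97,0],"angular":[0,0,0]},{"gripper":0.65,"slide":[0.75,-0.97,0],"angular":[0,0,0]},{"gripper":0.65,"slide":[0.75,-0.97,0],"angular":[0,0,0]},{"gripper":0.65,"slide":[0.75,-0.97,0],"angular":[0,0,0]},{"gripper":0.65,"slide":[0.75,-0.97,0],"angular":[0,0,0]},{"gripper":0.65,"slide":[0.75,-0.97,0],"angular":[0,0,0]},{"gripper":0.65,"slide":[0.75,-0.97,0],"angular":[0,0,0]},{"gripper":0.65,"slide":[0.75,-0.97,0],"angular":[0,0,0]},{"gripper":0.65,"slide":[0.75,-0.97,0],"angular":[0,0,0]},{"gripper":0.65,"slide":[0.75,-0.97,0],"angular":[0,0,0]},{"gripper":0.65,"slide":[0.75,-0.97,0],"angular":[0,0,0]},{"gripper":0.65,"slide":[0.75,-0.97,0],"angular":[0,0,0]},{"gripper":0.65,"slide":[0.75,-0.97,0],"angular":[0,0,0]}]}'; python3 d.py .5688 .3212 .15 20
```

```text
time_s: 2.1
position: [0.4887, 0.079, 0.2192]
eef_rot: [0.985, 0.174, -0.0, -0.0]
ft_force: [0.5, 0.4, -0.8]
finger_gap: 0.649
finger_force: 0.0
now 2.1 [0.4887 0.079  0.2192] th 20.01 tilt [-0.0004 -0.    ] | turn 0.01 slide [ 5.27 -6.67  2.31] q6 1.152307355462815
```

```bash
python3 -m creep '{"moves":[{"gripper":0.65,"slide":[0.75,-0.95,0.33],"angular":[0,0,0]},{"gripper":0.65,"slide":[0.75,-0.95,0.33],"angular":[0,0,0]},{"gripper":0.65,"slide":[0.75,-0.95,0.33],"angular":[0,0,0]},{"gripper":0.65,"slide":[0.75,-0.95,0.33],"angular":[0,0,0]},{"gripper":0.65,"slide":[0.75,-0.95,0.33],"angular":[0,0,0]},{"gripper":0.65,"slide":[0.75,-0.95,0.33],"angular":[0,0,0]},{"gripper":0.65,"slide":[0.6,-0.6,0.33],"angular":[0,0,0]},{"gripper":0.65,"slide":[0,0,0],"angular":[0,0,0]},{"gripper":0.65,"slide":[0,0,0],"angular":[0,0,0]},{"gripper":0.65,"slide":[0,0,0],"angular":[0,0,0]}]}'; python3 d.py .5688 .3212 .022 20
```

```text
time_s: 3.1
position: [0.5678, 0.3064, 0.1504]
eef_rot: [0.985, 0.173, -0.0, 0.0]
ft_force: [-0.1, -0.2, -0.4]
finger_gap: 0.651
finger_force: 0.0
now 3.1 [0.5678 0.3064 0.1504] th 19.96 tilt [-0.     -0.0002] | turn -0.04 slide [ 0.2  -0.45  4.28] q6 1.5420991474469188
```

```bash
python3 -m creep '{"moves":[{"gripper":0.65,"slide":[0.2,-0.45,0.8],"angular":[0,0,0]},{"gripper":0.65,"slide":[0,0,0.8],"angular":[0,0,0]},{"gripper":0.65,"slide":[0,0,0.8],"angular":[0,0,0]},{"gripper":0.65,"slide":[0,0,0.8],"angular":[0,0,0]},{"gripper":0.65,"slide":[0,0,0.6],"angular":[0,0,0]},{"gripper":0.65,"slide":[0,0,0.45],"angular":[0,0,0]},{"gripper":0.65,"slide":[0,0,0],"angular":[0,0,0]},{"gripper":0.65,"slide":[0,0,0],"angular":[0,0,0]},{"gripper":0.3,"slide":[0,0,0],"angular":[0,0,0]},{"gripper":0.3,"slide":[0,0,0],"angular":[0,0,0]},{"gripper":0.3,"slide":[0,0,0],"angular":[0,0,0]},{"gripper":0.3,"slide":[0,0,0],"angular":[0,0,0]},{"gripper":0.3,"slide":[0,0,0],"angular":[0,0,0]},{"gripper":0.3,"slide":[0,0,0],"angular":[0,0,0]}]}' 25; python3 d.py .5688 .3212 .15 -11.31
```

```text
time_s: 4.5
position: [0.5694, 0.3223, 0.0235]
eef_rot: [0.985, 0.174, 0.001, -0.0]
ft_force: [-1.4, -0.4, 5.5]
finger_gap: 0.42
finger_force: 24.9
now 4.5 [0.5694 0.3223 0.0235] th 20.0 tilt [0.0011 0.0005] | turn 31.31 slide [-0.01  0.04 -4.22] q6 1.5636744556233333
```

```bash
python3 -m creep '{"moves":[{"gripper":0.3,"slide":[0,0,-0.5],"angular":[0,0,0]},{"gripper":0.3,"slide":[0,0,-0.8],"angular":[0,0,0]},{"gripper":0.3,"slide":[0,0,-0.8],"angular":[0,0,0]},{"gripper":0.3,"slide":[0,0,-0.8],"angular":[0,0,0]},{"gripper":0.3,"slide":[0,0,-0.8],"angular":[0,0,7.83]},{"gripper":0.3,"slide":[0,0,-0.8],"angular":[0,0,7.83]},{"gripper":0.3,"slide":[0,0,0],"angular":[0,0,7.83]},{"gripper":0.3,"slide":[0,0,0],"angular":[0,0,7.83]},{"gripper":0.3,"slide":[0,0,0],"angular":[0,0,0]},{"gripper":0.3,"slide":[0,0,0],"angular":[0,0,0]}]}'; python3 d.py .5035 -.2952 .06 -11.31
```

```text
time_s: 5.5
position: [0.5686, 0.3219, 0.1576]
eef_rot: [0.995, -0.097, -0.0, 0.0]
ft_force: [0.3, 0.5, -0.2]
finger_gap: 0.428
finger_force: 24.9
now 5.5 [0.5686 0.3219 0.1576] th -11.15 tilt [-0.0005 -0.0002] | turn 0.16 slide [ 1.91 20.6   3.25] q6 2.107462388215106
```

```bash
python3 -m creep '{"moves":[{"gripper":0.3,"slide":[0,0.4,0],"angular":[0,0,0]},{"gripper":0.3,"slide":[0.1,0.8,0],"angular":[0,0,0]},{"gripper":0.3,"slide":[0.1,1,0],"angular":[0,0,0]},{"gripper":0.3,"slide":[0.1,1,0],"angular":[0,0,0]},{"gripper":0.3,"slide":[0.1,1,0],"angular":[0,0,0]},{"gripper":0.3,"slide":[0.1,1,0],"angular":[0,0,0]},{"gripper":0.3,"slide":[0.1,1,0],"angular":[0,0,0]},{"gripper":0.3,"slide":[0.1,1,0],"angular":[0,0,0]},{"gripper":0.3,"slide":[0.1,1,0],"angular":[0,0,0]},{"gripper":0.3,"slide":[0.1,1,0],"angular":[0,0,0]},{"gripper":0.3,"slide":[0.1,1,0],"angular":[0,0,0]},{"gripper":0.3,"slide":[0.1,1,0],"angular":[0,0,0]},{"gripper":0.3,"slide":[0.1,1,0],"angular":[0,0,0]},{"gripper":0.3,"slide":[0.1,1,0],"angular":[0,0,0]},{"gripper":0.3,"slide":[0.1,1,0],"angular":[0,0,0]},{"gripper":0.3,"slide":[0.1,1,0],"angular":[0,0,0]},{"gripper":0.3,"slide":[0.1,1,0],"angular":[0,0,0]},{"gripper":0.3,"slide":[0.1,1,0],"angular":[0,0,0]},{"gripper":0.3,"slide":[0.1,1,0],"angular":[0,0,0]}]}'; python3 -m creep '{"moves":[{"gripper":0.3,"slide":[0.1,1,0],"angular":[0,0,0]},{"gripper":0.3,"slide":[0,1,1],"angular":[0,0,0]},{"gripper":0.3,"slide":[0,0.4,1],"angular":[0,0,0]},{"gripper":0.3,"slide":[0,0,1],"angular":[0,0,0]},{"gripper":0.3,"slide":[0,0,0.2],"angular":[0,0,0]},{"gripper":0.3,"slide":[0,0,0],"angular":[0,0,0]},{"gripper":0.3,"slide":[0,0,0],"angular":[0,0,0]},{"gripper":0.3,"slide":[0,0,0],"angular":[0,0,0]}]}';python3 d.py .5035 -.2952 .019 -11.31
```

```text
time_s: 7.4
position: [0.5137, -0.2255, 0.1575]
eef_rot: [0.995, -0.098, -0.0, 0.0]
ft_force: [0.0, 0.2, -0.6]
finger_gap: 0.429
finger_force: 24.9
time_s: 8.2
position: [0.5046, -0.2958, 0.0637]
eef_rot: [0.995, -0.098, 0.001, 0.001]
ft_force: [0.1, 0.3, -0.6]
finger_gap: 0.426
finger_force: 24.9
now 8.2 [ 0.5046 -0.2958  0.0637] th -11.27 tilt [ 0.0026 -0.0023] | turn 0.04 slide [-0.04 -0.01  1.49] q6 1.0436552955980478
```

```bash
python3 -m creep '{"moves":[{"gripper":0.3,"slide":[0,0,0.7],"angular":[0,0,0]},{"gripper":0.3,"slide":[0,0,0.5],"angular":[0,0,0]},{"gripper":0.3,"slide":[0,0,0.2],"angular":[0,0,0]},{"gripper":0.3,"slide":[0,0,0.08],"angular":[0,0,0]},{"gripper":0.3,"slide":[0,0,0],"angular":[0,0,0]},{"gripper":0.3,"slide":[0,0,0],"angular":[0,0,0]},{"gripper":0.6,"slide":[0,0,0],"angular":[0,0,0]},{"gripper":0.6,"slide":[0,0,0],"angular":[0,0,0]},{"gripper":0.6,"slide":[0,0,0],"angular":[0,0,0]},{"gripper":0.6,"slide":[0,0,-0.5],"angular":[0,0,0]},{"gripper":0.6,"slide":[0,0,-1],"angular":[0,0,0]},{"gripper":0.6,"slide":[0,0,-1],"angular":[0,0,0]},{"gripper":0.6,"slide":[0,0,-1],"angular":[0,0,0]},{"gripper":0.6,"slide":[0,0,-1],"angular":[0,0,0]},{"gripper":0.6,"slide":[0,0,0],"angular":[0,0,0]},{"gripper":0.6,"slide":[0,0,0],"angular":[0,0,0]}]}'; python3 d.py .487 .1075 .15 -11.31
```

```text
time_s: 9.8
position: [0.5038, -0.2954, 0.1533]
eef_rot: [0.995, -0.099, 0.001, 0.001]
ft_force: [0.3, -0.3, 0.1]
finger_gap: 0.6
finger_force: 0.0
now 9.8 [ 0.5038 -0.2954  0.1533] th -11.32 tilt [ 0.0014 -0.0013] | turn -0.01 slide [ -3.18 -13.06   0.11] q6 1.0439884642902002
```

```bash
python3 -m creep '{"moves":[{"gripper":0.6,"slide":[-0.23,-0.5,0],"angular":[0,0,0]},{"gripper":0.6,"slide":[-0.23,-1,0],"angular":[0,0,0]},{"gripper":0.6,"slide":[-0.23,-1,0],"angular":[0,0,0]},{"gripper":0.6,"slide":[-0.23,-1,0],"angular":[0,0,0]},{"gripper":0.6,"slide":[-0.23,-1,0],"angular":[0,0,0]},{"gripper":0.6,"slide":[-0.23,-1,0],"angular":[0,0,0]},{"gripper":0.6,"slide":[-0.23,-1,0],"angular":[0,0,0]},{"gripper":0.6,"slide":[-0.23,-1,0],"angular":[0,0,0]},{"gripper":0.6,"slide":[-0.23,-1,0],"angular":[0,0,0]},{"gripper":0.6,"slide":[-0.23,-1,0],"angular":[0,0,0]},{"gripper":0.6,"slide":[-0.23,-1,0],"angular":[0,0,0]},{"gripper":0.6,"slide":[-0.23,-1,0],"angular":[0,0,0]},{"gripper":0.6,"slide":[-0.23,-1,0],"angular":[0,0,0]},{"gripper":0.6,"slide":[-0.19,-0.56,0],"angular":[0,0,0]},{"gripper":0.6,"slide":[0,0,0],"angular":[0,0,0]},{"gripper":0.6,"slide":[0,0,0],"angular":[0,0,0]},{"gripper":0.6,"slide":[0,0,0],"angular":[0,0,0]}]}'; python3 d.py .487 .1075 .0215 -11.31
```

```text
time_s: 11.5
position: [0.4863, 0.1072, 0.1515]
eef_rot: [0.995, -0.099, -0.001, 0.0]
ft_force: [0.3, 0.1, -0.3]
finger_gap: 0.595
finger_force: 0.0
now 11.5 [0.4863 0.1072 0.1515] th -11.36 tilt [-0.0014 -0.0001] | turn -0.05 slide [ 0.02 -0.01  4.33] q6 1.7581372559303519
```

```bash
python3 -m creep '{"moves":[{"gripper":0.6,"slide":[0,0,0.8],"angular":[0,0,0]},{"gripper":0.6,"slide":[0,0,0.9],"angular":[0,0,0]},{"gripper":0.6,"slide":[0,0,0.9],"angular":[0,0,0]},{"gripper":0.6,"slide":[0,0,0.8],"angular":[0,0,0]},{"gripper":0.6,"slide":[0,0,0.6],"angular":[0,0,0]},{"gripper":0.6,"slide":[0,0,0.33],"angular":[0,0,0]},{"gripper":0.6,"slide":[0,0,0],"angular":[0,0,0]},{"gripper":0.6,"slide":[0,0,0],"angular":[0,0,0]},{"gripper":0.3,"slide":[0,0,0],"angular":[0,0,0]},{"gripper":0.3,"slide":[0,0,0],"angular":[0,0,0]},{"gripper":0.3,"slide":[0,0,0],"angular":[0,0,0]},{"gripper":0.3,"slide":[0,0,0],"angular":[0,0,0]},{"gripper":0.3,"slide":[0,0,0],"angular":[0,0,0]}]}' 12; python3 d.py .58 -.3105 .15 -11.31
```

```text
time_s: 12.8
position: [0.4876, 0.1078, 0.0232]
eef_rot: [0.995, -0.099, 0.001, -0.0]
ft_force: [-1.2, -0.9, 6.1]
finger_gap: 0.423
finger_force: 12.0
now 12.8 [0.4876 0.1078 0.0232] th -11.31 tilt [ 0.0015 -0.0001] | turn 0.0 slide [ 5.75 13.07 -4.23] q6 1.7583722901486132
```

```bash
python3 -m creep '{"moves":[{"gripper":0.3,"slide":[0,0,-0.6],"angular":[0,0,0]},{"gripper":0.3,"slide":[0,0,-1],"angular":[0,0,0]},{"gripper":0.3,"slide":[0,0,-1],"angular":[0,0,0]},{"gripper":0.3,"slide":[0,0,-1],"angular":[0,0,0]},{"gripper":0.3,"slide":[0.4,0.7,-0.6],"angular":[0,0,0]},{"gripper":0.3,"slide":[0.4,0.95,0],"angular":[0,0,0]},{"gripper":0.3,"slide":[0.4,0.95,0],"angular":[0,0,0]},{"gripper":0.3,"slide":[0.4,0.95,0],"angular":[0,0,0]},{"gripper":0.3,"slide":[0.4,0.95,0],"angular":[0,0,0]},{"gripper":0.3,"slide":[0.4,0.95,0],"angular":[0,0,0]},{"gripper":0.3,"slide":[0.4,0.95,0],"angular":[0,0,0]},{"gripper":0.3,"slide":[0.4,0.95,0],"angular":[0,0,0]},{"gripper":0.3,"slide":[0.4,0.95,0],"angular":[0,0,0]},{"gripper":0.3,"slide":[0.4,0.95,0],"angular":[0,0,0]},{"gripper":0.3,"slide":[0.4,0.95,0],"angular":[0,0,0]},{"gripper":0.3,"slide":[0.4,0.95,0],"angular":[0,0,0]},{"gripper":0.3,"slide":[0.4,0.95,0],"angular":[0,0,0]},{"gripper":0.3,"slide":[0.4,0.8,0],"angular":[0,0,0]},{"gripper":0.3,"slide":[0,0,0],"angular":[0,0,0]},{"gripper":0.3,"slide":[0,0,0],"angular":[0,0,0]}]}'; python3 d.py .58 -.3105 .019 -11.31
python3 - <<'E'
from h import *
a=eyes.camera("scene"); q=proj("scene",[(.5035,-.2952,.024)])[0]; print(q)
cv2.imwrite("pics/s2.png",cv2.resize(a[0:240,120:500],None,fx=2,fy=2,interpolation=cv2.INTER_CUBIC))
E
```

```text
time_s: 14.8
position: [0.5752, -0.3044, 0.1476]
eef_rot: [0.995, -0.099, -0.001, -0.001]
ft_force: [0.3, 0.4, -0.1]
finger_gap: 0.422
finger_force: 12.0
now 14.8 [ 0.5752 -0.3044  0.1476] th -11.35 tilt [-0.001   0.0011] | turn -0.04 slide [0.2  0.17 4.29] q6 1.108069129846453
[271.65839804 112.26551574]
```

View pics/s2.png

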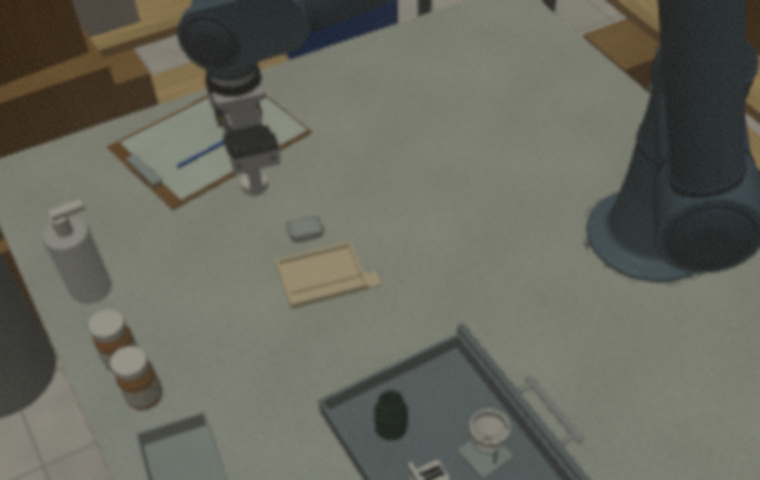

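The pillbox stands at (272,114) in the scene frame, as predicted, and the cap is held in the gripper. Next I'll lower the cap.

```bash
python3 -m creep '{"moves":[{"gripper":0.3,"slide":[0.2,0.17,0.7],"angular":[0,0,0]},{"gripper":0.3,"slide":[0,0,1],"angular":[0,0,0]},{"gripper":0.3,"slide":[0,0,1],"angular":[0,0,0]},{"gripper":0.3,"slide":[0,0,0.8],"angular":[0,0,0]},{"gripper":0.3,"slide":[0,0,0.5],"angular":[0,0,0]},{"gripper":0.3,"slide":[0,0,0.28],"angular":[0,0,0]},{"gripper":0.3,"slide":[0,0,0],"angular":[0,0,0]},{"gripper":0.3,"slide":[0,0,0],"angular":[0,0,0]},{"gripper":0.3,"slide":[0,0,0],"angular":[0,0,0]},{"gripper":0.6,"slide":[0,0,0],"angular":[0,0,0]},{"gripper":0.6,"slide":[0,0,0],"angular":[0,0,0]},{"gripper":0.6,"slide":[0,0,0],"angular":[0,0,0]},{"gripper":0.6,"slide":[0,0,-0.5],"angular":[0,0,0]},{"gripper":0.6,"slide":[0,0,-1],"angular":[0,0,0]},{"gripper":0.7,"slide":[0,0,-1],"angular":[0,0,0]},{"gripper":0.7,"slide":[0,0,-1],"angular":[0,0,0]},{"gripper":0.7,"slide":[0,0,-1],"angular":[0,0,-5.7]},{"gripper":0.7,"slide":[0,0,-1],"angular":[0,0,-5.7]},{"gripper":0.7,"slide":[0,0,0],"angular":[0,0,0]},{"gripper":0.7,"slide":[0,0,0],"angular":[0,0,0]}]}'; python3 d.py .5704 .1133 .17 0
python3 - <<'E'
from h import *
print(proj("scene",[(.58,-.3105,.016)]))
a=eyes.camera("scene"); cv2.imwrite("pics/s3.png",cv2.resize(a[60:180,200:350],None,fx=4,fy=4,interpolation=cv2.INTER_CUBIC))
E
```

```text
time_s: 16.85
position: [0.5808, -0.3111, 0.1862]
eef_rot: [1.0, 0.0, 0.001, 0.001]
ft_force: [1.0, -0.2, -0.8]
finger_gap: 0.701
finger_force: 0.0
now 16.85 [ 0.5808 -0.3111  0.1862] th 0.0 tilt [ 0.0016 -0.0013] | turn 0.0 slide [ -0.35 -14.15   0.54] q6 0.9072663399738374
[[249.30092386 119.43953447]]
```

View pics/s3.png

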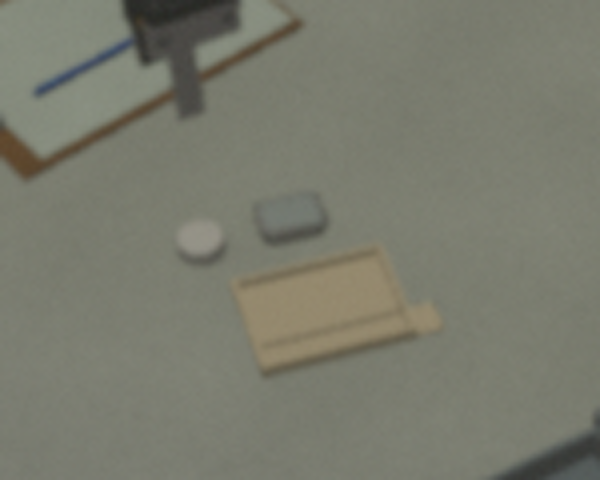

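The cap is down at (250,120), as predicted, and the pillbox is undisturbed. The bottle is next.

```bash
python3 -m creep '{"moves":[{"gripper":0.7,"slide":[0,-0.5,0],"angular":[0,0,0]},{"gripper":0.7,"slide":[0,-1,0],"angular":[0,0,0]},{"gripper":0.7,"slide":[0,-1,0],"angular":[0,0,0]},{"gripper":0.7,"slide":[0,-1,0],"angular":[0,0,0]},{"gripper":0.7,"slide":[0,-1,0],"angular":[0,0,0]},{"gripper":0.7,"slide":[0,-1,0],"angular":[0,0,0]},{"gripper":0.7,"slide":[0,-1,0],"angular":[0,0,0]},{"gripper":0.7,"slide":[0,-1,0],"angular":[0,0,0]},{"gripper":0.7,"slide":[0,-1,0],"angular":[0,0,0]},{"gripper":0.7,"slide":[0,-1,0],"angular":[0,0,0]},{"gripper":0.7,"slide":[0,-1,0],"angular":[0,0,0]},{"gripper":0.7,"slide":[0,-1,0],"angular":[0,0,0]},{"gripper":0.7,"slide":[0,-1,0],"angular":[0,0,0]},{"gripper":0.7,"slide":[0,-1,0],"angular":[0,0,0]},{"gripper":0.7,"slide":[-0.35,-0.65,0],"angular":[0,0,0]},{"gripper":0.7,"slide":[0,0,0],"angular":[0,0,0]},{"gripper":0.7,"slide":[0,0,0],"angular":[0,0,0]},{"gripper":0.7,"slide":[0,0,0],"angular":[0,0,0]}]}'; python3 d.py .5704 .1133 .03 0
```

```text
time_s: 18.7
position: [0.5692, 0.1131, 0.1843]
eef_rot: [1.0, 0.0, -0.0, 0.0]
ft_force: [-0.2, -0.5, 0.1]
finger_gap: 0.699
finger_force: 0.0
now 18.7 [0.5692 0.1131 0.1843] th 0.03 tilt [-0.001  -0.0002] | turn 0.03 slide [ 0.04 -0.01  5.14] q6 1.571228100454015
```

```bash
python3 -m creep '{"moves":[{"gripper":0.7,"slide":[0.04,0,0.8],"angular":[0,0,0]},{"gripper":0.7,"slide":[0,0,1],"angular":[0,0,0]},{"gripper":0.7,"slide":[0,0,1],"angular":[0,0,0]},{"gripper":0.7,"slide":[0,0,1],"angular":[0,0,0]},{"gripper":0.7,"slide":[0,0,0.9],"angular":[0,0,0]},{"gripper":0.7,"slide":[0,0,0.44],"angular":[0,0,0]},{"gripper":0.7,"slide":[0,0,0],"angular":[0,0,0]},{"gripper":0.7,"slide":[0,0,0],"angular":[0,0,0]},{"gripper":0.4,"slide":[0,0,0],"angular":[0,0,0]},{"gripper":0.4,"slide":[0,0,0],"angular":[0,0,0]},{"gripper":0.4,"slide":[0,0,0],"angular":[0,0,0]},{"gripper":0.4,"slide":[0,0,0],"angular":[0,0,0]},{"gripper":0.4,"slide":[0,0,0],"angular":[0,0,0]},{"gripper":0.4,"slide":[0,0,0],"angular":[0,0,0]}]}' 20; python3 d.py .5435 -.0951 .12 0
```

```text
time_s: 20.1
position: [0.5716, 0.1137, 0.0321]
eef_rot: [1.0, 0.001, 0.001, 0.0]
ft_force: [-1.0, 0.3, 5.4]
finger_gap: 0.514
finger_force: 20.0
now 20.1 [0.5716 0.1137 0.0321] th 0.09 tilt [ 0.002 -0.   ] | turn 0.09 slide [-0.94  6.96 -2.93] q6 1.5711152169790248
```

```bash
python3 -m creep '{"moves":[{"gripper":0.4,"slide":[0,0,-0.5],"angular":[0,0,0]},{"gripper":0.4,"slide":[0,0,-0.9],"angular":[0,0,0]},{"gripper":0.4,"slide":[0,0,-0.9],"angular":[0,0,0]},{"gripper":0.4,"slide":[0,0,-0.6],"angular":[0,0,0]},{"gripper":0.4,"slide":[-0.1,0.5,0],"angular":[0,0,0]},{"gripper":0.4,"slide":[-0.1,0.8,0],"angular":[0,0,0]},{"gripper":0.4,"slide":[-0.1,0.8,0],"angular":[0,0,0]},{"gripper":0.4,"slide":[-0.1,0.8,0],"angular":[0,0,0]},{"gripper":0.4,"slide":[-0.1,0.8,0],"angular":[0,0,0]},{"gripper":0.4,"slide":[-0.1,0.8,0],"angular":[0,0,0]},{"gripper":0.4,"slide":[-0.1,0.8,0],"angular":[0,0,0]},{"gripper":0.4,"slide":[-0.1,0.8,0],"angular":[0,0,0]},{"gripper":0.4,"slide":[-0.1,0.8,0],"angular":[0,0,0]},{"gripper":0.4,"slide":[0,0,0],"angular":[0,0,0]},{"gripper":0.4,"slide":[0,0,0],"angular":[0,0,0]},{"gripper":0.4,"slide":[0,0,0],"angular":[0,0,0]}]}'; python3 d.py .5435 -.0951 .0276 0
```

```text
time_s: 21.7
position: [0.5433, -0.0928, 0.1171]
eef_rot: [1.0, 0.001, -0.001, -0.0]
ft_force: [0.4, -0.1, -0.9]
finger_gap: 0.516
finger_force: 20.0
now 21.7 [ 0.5433 -0.0928  0.1171] th 0.11 tilt [-0.0012  0.0006] | turn 0.11 slide [0.01 0.08 2.98] q6 1.1939248504511457
```

```bash
python3 -m creep '{"moves":[{"gripper":0.4,"slide":[0,0.08,0.8],"angular":[0,0,0]},{"gripper":0.4,"slide":[0,0,0.9],"angular":[0,0,0]},{"gripper":0.4,"slide":[0,0,0.7],"angular":[0,0,0]},{"gripper":0.4,"slide":[0,0,0.35],"angular":[0,0,0]},{"gripper":0.4,"slide":[0,0,0.15],"angular":[0,0,0]},{"gripper":0.4,"slide":[0,0,0.07],"angular":[0,0,0]},{"gripper":0.4,"slide":[0,0,0],"angular":[0,0,0]},{"gripper":0.4,"slide":[0,0,0],"angular":[0,0,0]},{"gripper":0.65,"slide":[0,0,0],"angular":[0,0,0]},{"gripper":0.65,"slide":[0,0,0],"angular":[0,0,0]},{"gripper":0.65,"slide":[0,0,0],"angular":[0,0,0]},{"gripper":0.65,"slide":[0,0,-0.5],"angular":[0,0,0]},{"gripper":0.65,"slide":[0,0,-1],"angular":[0,0,0]},{"gripper":0.65,"slide":[0,0,-1],"angular":[0,0,0]},{"gripper":0.65,"slide":[0,0,-1],"angular":[0,0,0]},{"gripper":0.75,"slide":[0,0,-1],"angular":[0,0,0]},{"gripper":0.75,"slide":[0,0,0],"angular":[0,0,0]},{"gripper":0.75,"slide":[0,0,0],"angular":[0,0,0]}]}'; python3 d.py .4802 .2185 .17 0
```

```text
time_s: 23.5
position: [0.5442, -0.096, 0.1647]
eef_rot: [1.0, 0.001, 0.001, 0.0]
ft_force: [-0.3, 0.4, 0.2]
finger_gap: 0.747
finger_force: 0.0
now 23.5 [ 0.5442 -0.096   0.1647] th 0.08 tilt [ 0.0018 -0.0008] | turn 0.08 slide [ -2.13 -10.48  -0.18] q6 1.1896825247772205
```

```bash
python3 -m creep '{"moves":[{"gripper":0.75,"slide":[-0.1,-0.5,0],"angular":[0,0,0]},{"gripper":0.75,"slide":[-0.2,-1,0],"angular":[0,0,0]},{"gripper":0.75,"slide":[-0.2,-1,0],"angular":[0,0,0]},{"gripper":0.75,"slide":[-0.2,-1,0],"angular":[0,0,0]},{"gripper":0.75,"slide":[-0.2,-1,0],"angular":[0,0,0]},{"gripper":0.75,"slide":[-0.2,-1,0],"angular":[0,0,0]},{"gripper":0.75,"slide":[-0.2,-1,0],"angular":[0,0,0]},{"gripper":0.75,"slide":[-0.2,-1,0],"angular":[0,0,0]},{"gripper":0.75,"slide":[-0.2,-1,0],"angular":[0,0,0]},{"gripper":0.75,"slide":[-0.2,-1,0],"angular":[0,0,0]},{"gripper":0.75,"slide":[-0.2,-1,0],"angular":[0,0,0]},{"gripper":0.75,"slide":[0,0,0],"angular":[0,0,0]},{"gripper":0.75,"slide":[0,0,0],"angular":[0,0,0]},{"gripper":0.75,"slide":[0,0,0],"angular":[0,0,0]}]}'; python3 d.py .4802 .2185 .07 0
python3 - <<'E'
from h import *
a=eyes.camera("top"); cv2.imwrite("pics/t4.png",cv2.resize(a[150:270,350:500],None,fx=4,fy=4,interpolation=cv2.INTER_CUBIC))
print(proj("top",[(.5435,-.0951,.07),(.5035,-.2952,.024),(.58,-.3105,.016)]))
E
```

```text
time_s: 24.9
position: [0.4799, 0.2185, 0.1627]
eef_rot: [1.0, 0.0, -0.001, 0.0]
ft_force: [-0.1, -0.1, 0.2]
finger_gap: 0.748
finger_force: 0.0
now 24.9 [0.4799 0.2185 0.1627] th 0.05 tilt [-0.0018 -0.0006] | turn 0.05 slide [0.01 0.   3.09] q6 1.7821836839905545
[[405.48287865 196.52586459]
 [479.67082328 211.29475907]
 [483.04166362 182.28178462]]
```

View pics/t4.png

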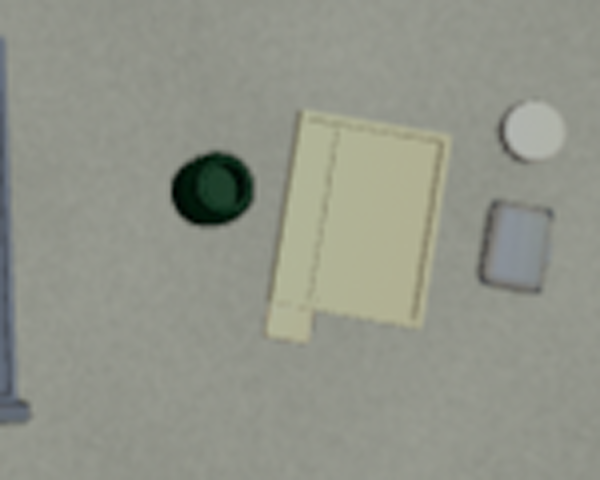

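The bottle, tray, pillbox and cap are laid out as planned. The bottle silhouette is centred near (404,197). I'll measure the bottle axis from its silhouette in both views, and descend on the funnel.

```bash
cat > b.py <<'E'
from h import *
np.set_printoptions(precision=4,suppress=True)
t=np.linspace(0,6.28,60)
for n in("top","scene"):
    a=eyes.camera(n); h=cv2.cvtColor(a,cv2.COLOR_BGR2HSV).astype(int); g=np.array([.5435,-.0951])
    u=proj(n,[(*g,.03)])[0]; w=np.zeros(a.shape[:2],np.uint8); cv2.circle(w,tuple(np.int32(u)),28,255,-1)
    m=((h[...,2]<75)*255).astype(np.uint8)&w; k=max(cv2.findContours(m,0,1)[0],key=cv2.contourArea)
    def cen(c): M=cv2.moments(c); return np.array([M["m10"],M["m01"]])/M["m00"]
    cm=cen(cv2.convexHull(k)); off=0
    H=cv2.convexHull(np.float32(proj(n,np.concatenate([np.c_[g[0]+r*np.cos(t),g[1]+r*np.sin(t),0*t+z] for r,z in((.024,0),(.024,.045),(.018,.055),(.018,.07))]))))
    d=cm-cen(H); P=ray(n,[u,u+d],.03)[:,:2]; print(n,"meas",cm,"area",cv2.contourArea(cv2.convexHull(k)),cv2.contourArea(H),"bottle",g+P[1]-P[0])
E
python3 b.py
python3 -m creep '{"moves":[{"gripper":0.75,"slide":[0,0,0.8],"angular":[0,0,0]},{"gripper":0.75,"slide":[0,0,0.9],"angular":[0,0,0]},{"gripper":0.75,"slide":[0,0,0.9],"angular":[0,0,0]},{"gripper":0.75,"slide":[0,0,0.5],"angular":[0,0,0]},{"gripper":0.75,"slide":[0,0,0],"angular":[0,0,0]},{"gripper":0.75,"slide":[0,0,0],"angular":[0,0,0]},{"gripper":0.5,"slide":[0,0,0],"angular":[0,0,0]},{"gripper":0.5,"slide":[0,0,0],"angular":[0,0,0]},{"gripper":0.5,"slide":[0,0,0],"angular":[0,0,0]},{"gripper":0.5,"slide":[0,0,0],"angular":[0,0,0]},{"gripper":0.5,"slide":[0,0,0],"angular":[0,0,0]}]}' 8; python3 d.py .4802 .2185 .07 0
```

```text
top meas [402.5459 196.861 ] area 265.0 323.08244136325084 bottle [ 0.5454 -0.0958]
scene meas [288.7818 155.2367] area 260.5 335.3555458118208 bottle [ 0.5433 -0.0967]
time_s: 26.15
position: [0.4814, 0.2193, 0.0719]
eef_rot: [1.0, 0.001, 0.001, -0.0]
ft_force: [-0.9, 0.4, 5.3]
finger_gap: 0.584
finger_force: 8.0
now 26.15 [0.4814 0.2193 0.0719] th 0.09 tilt [0.0021 0.0004] | turn 0.09 slide [-0.04  0.03  0.06] q6 1.782284333055738
```

```bash
python3 -m creep '{"moves":[{"gripper":0.5,"slide":[0,0,-0.4],"angular":[0,0,0]},{"gripper":0.5,"slide":[0,0,-0.8],"angular":[0,0,0]},{"gripper":0.5,"slide":[0,0,-0.9],"angular":[0,0,0]},{"gripper":0.5,"slide":[0,0,-0.9],"angular":[0,0,0]},{"gripper":0.5,"slide":[0.1,0.5,0],"angular":[0,0,0]},{"gripper":0.5,"slide":[0.2,0.9,0],"angular":[0,0,0]},{"gripper":0.5,"slide":[0.2,0.9,0],"angular":[0,0,0]},{"gripper":0.5,"slide":[0.2,0.9,0],"angular":[0,0,0]},{"gripper":0.5,"slide":[0.2,0.9,0],"angular":[0,0,0]},{"gripper":0.5,"slide":[0.2,0.9,0],"angular":[0,0,0]},{"gripper":0.5,"slide":[0.2,0.9,0],"angular":[0,0,0]},{"gripper":0.5,"slide":[0.2,0.9,0],"angular":[0,0,0]},{"gripper":0.5,"slide":[0.2,0.9,0],"angular":[0,0,0]},{"gripper":0.5,"slide":[0.2,0.9,0],"angular":[0,0,0]},{"gripper":0.5,"slide":[0.2,0.9,0],"angular":[0,0,0]},{"gripper":0.5,"slide":[0.1,0.9,0],"angular":[0,0,0]},{"gripper":0.5,"slide":[0,0,0],"angular":[0,0,0]},{"gripper":0.5,"slide":[0,0,0],"angular":[0,0,0]},{"gripper":0.5,"slide":[0,0,0],"angular":[0,0,0]}]}'; python3 d.py .545 -.0962 .138 0
```

```text
time_s: 28.05
position: [0.5462, -0.0921, 0.1599]
eef_rot: [1.0, 0.001, -0.001, -0.0]
ft_force: [0.4, -0.7, -0.3]
finger_gap: 0.581
finger_force: 8.0
now 28.05 [ 0.5462 -0.0921  0.1599] th 0.11 tilt [-0.0013  0.0007] | turn 0.11 slide [-0.04  0.14  0.73] q6 1.1969595221943596
```

```bash
python3 -m creep '{"moves":[{"gripper":0.5,"slide":[-0.04,0.14,0.5],"angular":[0,0,0]},{"gripper":0.5,"slide":[0,0,0.25],"angular":[0,0,0]},{"gripper":0.5,"slide":[0,0,0],"angular":[0,0,0]},{"gripper":0.5,"slide":[0,0,0],"angular":[0,0,0]},{"gripper":0.5,"slide":[0,0,0],"angular":[0,0,0]}]}'; python3 d.py .545 -.0962 .0975 0
python3 - <<'E'
from h import *
a=eyes.camera("scene"); cv2.imwrite("pics/s5.png",cv2.resize(a[90:190,230:350],None,fx=6,fy=6,interpolation=cv2.INTER_CUBIC)[:600,:720])
E
```

```text
time_s: 28.55
position: [0.5459, -0.0969, 0.1384]
eef_rot: [1.0, 0.001, 0.0, 0.0]
ft_force: [-0.5, -0.4, 0.1]
finger_gap: 0.579
finger_force: 8.0
now 28.55 [ 0.5459 -0.0969  0.1384] th 0.1 tilt [ 0.0004 -0.0001] | turn 0.1 slide [-0.03 -0.02  1.36] q6 1.1888555823297051
```

View pics/s5.png

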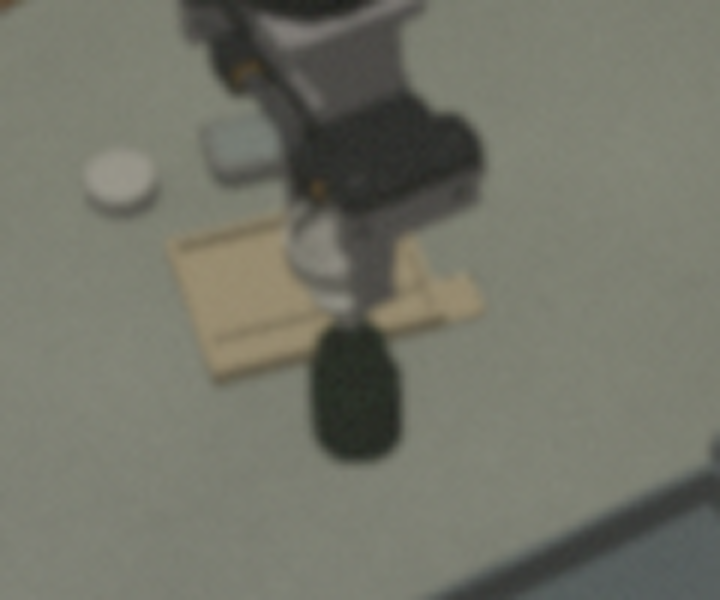

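The funnel is upright in the gripper, with its spout at (350,318) over the bottle mouth, so I'll insert it.

```bash
python3 -m creep '{"moves":[{"gripper":0.5,"slide":[-0.03,-0.02,0.25],"angular":[0,0,0]},{"gripper":0.5,"slide":[0,0,0.25],"angular":[0,0,0]},{"gripper":0.5,"slide":[0,0,0.25],"angular":[0,0,0]},{"gripper":0.5,"slide":[0,0,0.2],"angular":[0,0,0]},{"gripper":0.5,"slide":[0,0,0],"angular":[0,0,0]},{"gripper":0.5,"slide":[0,0,0],"angular":[0,0,0]}]}'; python3 d.py .545 -.0962 .0975 0
```

```text
time_s: 29.2
position: [0.5448, -0.0964, 0.1094]
eef_rot: [1.0, 0.001, -0.0, -0.0]
ft_force: [0.2, -0.4, -0.2]
finger_gap: 0.58
finger_force: 8.0
now 29.2 [ 0.5448 -0.0964  0.1094] th 0.08 tilt [-0.0004  0.0001] | turn 0.08 slide [ 0.01 -0.01  0.4 ] q6 1.189262935642564
```

```bash
python3 -m creep '{"moves":[{"gripper":0.5,"slide":[0,0,0.2],"angular":[0,0,0]},{"gripper":0.5,"slide":[0,0,0.12],"angular":[0,0,0]},{"gripper":0.5,"slide":[0,0,0.07],"angular":[0,0,0]},{"gripper":0.5,"slide":[0,0,0],"angular":[0,0,0]},{"gripper":0.5,"slide":[0,0,0],"angular":[0,0,0]},{"gripper":0.5,"slide":[0,0,0],"angular":[0,0,0]}]}'; python3 d.py .545 -.0962 .0975 0
```

```text
time_s: 29.8
position: [0.545, -0.0965, 0.0982]
eef_rot: [1.0, 0.001, 0.0, 0.0]
ft_force: [-0.2, -0.3, -0.3]
finger_gap: 0.583
finger_force: 8.0
now 29.8 [ 0.545  -0.0965  0.0982] th 0.08 tilt [ 0.0004 -0.0001] | turn 0.08 slide [ 0.   -0.01  0.02] q6 1.1892439308447293
```

Release and retreat, then check.

```bash
python3 -m creep '{"moves":[{"gripper":0.5,"slide":[0,0,0.03],"angular":[0,0,0]},{"gripper":0.5,"slide":[0,0,0],"angular":[0,0,0]},{"gripper":0.7,"slide":[0,0,0],"angular":[0,0,0]},{"gripper":0.7,"slide":[0,0,0],"angular":[0,0,0]},{"gripper":0.75,"slide":[0,0,0],"angular":[0,0,0]},{"gripper":0.75,"slide":[0,0,-0.3],"angular":[0,0,0]},{"gripper":0.75,"slide":[0,0,-0.8],"angular":[0,0,0]},{"gripper":0.75,"slide":[0,0,-1],"angular":[0,0,0]},{"gripper":0.75,"slide":[0,0,-1],"angular":[0,0,0]},{"gripper":0.75,"slide":[0,0,-1],"angular":[0,0,0]},{"gripper":0.75,"slide":[0,-1,0],"angular":[0,0,0]},{"gripper":0.75,"slide":[0,-1,0],"angular":[0,0,0]},{"gripper":0.75,"slide":[0,-1,0],"angular":[0,0,0]},{"gripper":0.75,"slide":[0,-1,0],"angular":[0,0,0]},{"gripper":0.75,"slide":[0,-1,0],"angular":[0,0,0]},{"gripper":0.75,"slide":[0,-1,0],"angular":[0,0,0]},{"gripper":0.75,"slide":[0,-1,0],"angular":[0,0,0]},{"gripper":0.75,"slide":[0,-1,0],"angular":[0,0,0]},{"gripper":0.75,"slide":[0,0,0],"angular":[0,0,0]},{"gripper":0.75,"slide":[0,0,0],"angular":[0,0,0]}]}'
python3 - <<'E'
from h import *
X=[(.5443,-.0962,.107)]; t=np.linspace(0,6.3,60)
ims=[]
for n in("top","scene"):
    a=eyes.camera(n); u=np.int32(proj(n,X)[0]); x,y=u+([30,0] if n=="top" else [-10,10]); x0,y0=x-75,y-60
    im=cv2.resize(a[y0:y0+120,x0:x0+150],None,fx=5,fy=5,interpolation=cv2.INTER_CUBIC)
    im=im[:,:375] if n=="top" else im[:,190:565]
    if n=="scene": x0+=38
    q=(proj(n,np.c_[X[0][0]+.027*np.cos(t),X[0][1]+.027*np.sin(t),0*t+.107])-[x0,y0])*5+2
    cv2.polylines(im,[np.int32(q)],False,(0,0,255),1); ims.append(im)
cv2.imwrite("pics/f.png",np.hstack(ims))
E
```

```text
time_s: 31.8
position: [0.5445, 0.1438, 0.2206]
eef_rot: [1.0, 0.001, 0.0, 0.0]
ft_force: [-0.3, 0.2, -0.7]
finger_gap: 0.752
finger_force: 0.0
```

View pics/f.png

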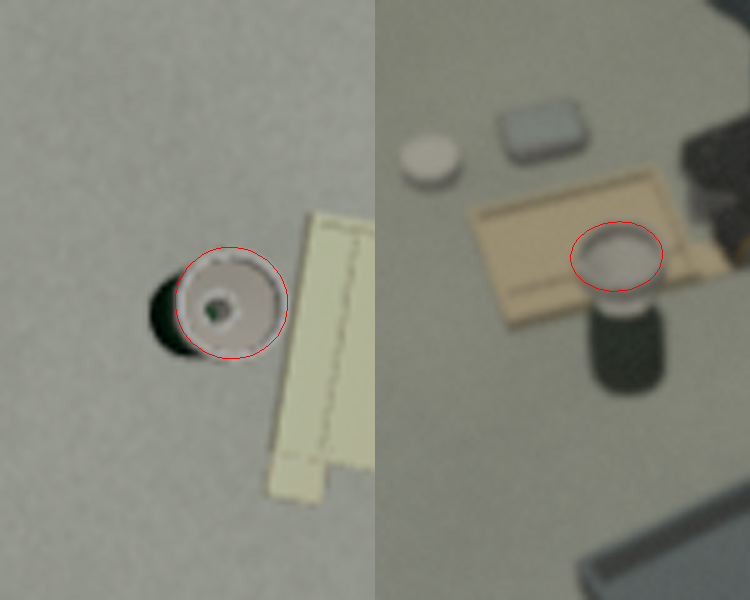

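The funnel's rim falls on the predicted circle in both views, so it is seated upright and centred. The tray, pillbox and cap are in place. Handing in.

```bash
python3 -c "
from cell import env
print(env.hand_in())"
```

```text
the job is handed in; nothing more can be done
None
```

The job is handed in: bottle with the funnel seated, pillbox and cap are set around the tray and matched their planned spots in the last camera views; the steel cup and splitter were not touched, but I got no verdict back.

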